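# Call for more clear tape

## Robot

A 6-joint arm with a two-finger parallel gripper is mounted at the origin on a cart in front of the work surface, level with it; the furniture and walls round the work are solid. World frame = base frame: x ahead of the robot, y to its left, z up, the work surface at z = 0. Lengths are in m, angles in rad, forces in N, time in s.
With the tool pointing down it reaches from about 0.375 to 0.9 m from the base axis. Payload 3.1 kg.
Tool frame: the origin (TCP) lies between the finger pads; the fingertips stand 17 mm ahead of it and the grasp point (between the pads) lies 2 mm behind it; z points along the fingers, y is the line along which they close (so a half turn about z gives the same grasp; the last joint's range is limited). The gripper opens to 85 mm and grips with 20 to 120 N. Pads are 22 mm wide; open, the fingers measure 114 mm over their backs; the gripper's body (76 mm by 85 mm) begins 54 mm behind the grasp point. The pads swing forward as they close: fully open they stand 13 mm farther back than shut.
Start: joints at [-1.399, 0.527, 1.433, -0, 1.181, -0.178], TCP at [0.215, -0.587, 0.216] pointing down, gripper open.
Joint ranges: [-3.08, 3.08], [-0.75, 2.2], [0.22, 2.44], [-1.43, 4.57], [0, 2.65], [-2.85, 2.85]. Speed limits (rad/s): [2.79, 2.79, 3.14, 3.14, 3.14, 3.14].

## Interface

Orientations are given as a unit quaternion [x, y, z, w].
In Python, from station import sense, vision, order gives the robot as it stands.
- The arm moves only by the shell command python3 -m crank 'ROWS' [OPENING] [FORCE]. ROWS is JSON, a list of rows, each an object with "dp": the shift along the world's x, y, z in units of 30 mm (1.0 is 30 mm), a list of three; "angular": the turn, a rotation vector about the world's x, y, z in degrees, a list of three. In form: [{"dp": [dx, dy, dz], "angular": [ax, ay, az]}, ...]. A call has 1 to 20 rows; each row shifts and turns the commanded pose from where the row before left it; what a row does not reach is not made up. A row lasts 1/10 s, in which the tool goes at most 50 mm and 8.59 degrees, less where a joint would pass 70% of its speed; a pose out of reach is approached as far as the arm can. A call is refused whole if a number of a shift passes 1 or a number of a turn 8.59, either way. A call with a gripper value outside its range is refused whole. OPENING is the closure, from 0 (fully open) to 1 (shut), set as the call begins (- or left out, the last holds). The fingers move at their own pace and stop on an object; FORCE is the grip in N (left out, the last holds). Time passes only in rows, so rows that do not move let the fingers close. It gives the time, the measured TCP pose, the force, the opening and the grip force at its end, in the units of the state.
- sense(): the state, without advancing time (a new reading comes with each control period).
- vision.snapshot(name): name is "side" or "top"; returns a dict with "image" (420x560x3 uint8, blue, green, red), "range_z" (420x560 float32, m along the optical axis (not along the pixel's ray), 0 where there is no reading), "mtx" (3x3 intrinsics, pixels), "pose" (4x4, takes a point from camera to world coordinates). Camera axes: x right, y down, z forward; pixel columns grow to the right and rows downward; lengths in m; the calibration is good to about 2 mm. A picture is of the moment at which its call begins.
- order.sign_off(): hands the job in; it is judged then, once.
The state is a dict: "t": time; "q": joint angles; "qd": joint speeds; "tau": joint torques, N m; "tcp_pos": TCP position; "tool_rot": TCP orientation; "force": force on the tool from outside, world axes, zero at the start; "ft_torque": the same for the moment, N m; "finger_gap": opening from 0.0 (shut) to 1.0 (fully open); "gripper_force": force on a finger pad.
Only numpy, scipy, OpenCV 4.12 (cv2) and the standard library are available. Lean on these libraries where they do the work, as an engineer would, in place of code of your own. Each camera call takes 0.05 s, during which the arm holds its last target. There are 200 camera calls.

## Task

The clear tape is running low: with the fingertips, gently press down the blue call button right in front of the bay where the small pale-yellow roll of clear tape lies, then gently press the green send button and draw back so that the buttons come up again. Do not press the other two blue buttons or the red one, and do not pick up, knock or shift the tape roll or anything else on the table. Mind the tape reel of the machine, which hangs over the middle of the table.

Things in the scene. Friction and masses are not known exactly. Their poses are not given: they have to be found in the camera images.
- tray: Grey tray, 150 x 220 mm, fixed. Origin: centre of its underside on the table; x points from the button strip to the bays (roughly away from the robot), y to the left bay. Strip: x -75 to -19 mm, 22 mm high, blue buttons at x = -47, y = 70, 0, -70 mm. Behind it three bays, floor 5 mm and walls 26 mm above the table, centred at y = 72, 0, -72 mm, 66 to 71 mm wide. Each button serves the bay right behind it; which thing is in which bay varies.
- clear_tape: Small loose roll of clear tape, pale yellow ring 54 mm across and 18 mm high, lying flat in one of the three bays. Origin: centre of its underside.
- glue_stick: White glue stick, 26 mm across and 88 mm high, standing loose in another bay. Origin: centre of its underside. Easily knocked over.
- thumb_wax: Round white wax pot with lid, 49 mm across and 22 mm high, loose in the remaining bay. Origin: centre of its underside.
- call_left_top (a point): Centre of the top face of the blue call button of the left (tray +y) bay; 42 mm above the table when not pressed; moves with the button. It is 28 mm across and stands 8 mm proud of a round black collar 44 mm wide.
- call_left (a joint): How far that button is pressed, in m: 0 up, 0.008 fully down (straight down). Spring return: about 2 N to start, 4 N half way, 6 N at the bottom. Counts as pressed from half way (0.004); comes up by itself.
- call_middle_top (a point): Centre of the top face of the blue call button of the middle bay; 42 mm above the table when not pressed; moves with the button. It is 28 mm across and stands 8 mm proud of a round black collar 44 mm wide.
- call_middle (a joint): How far that button is pressed, in m: 0 up, 0.008 fully down (straight down). Spring return: about 2 N to start, 4 N half way, 6 N at the bottom. Counts as pressed from half way (0.004); comes up by itself.
- call_right_top (a point): Centre of the top face of the blue call button of the right (tray -y) bay; 42 mm above the table when not pressed; moves with the button. It is 28 mm across and stands 8 mm proud of a round black collar 44 mm wide.
- call_right (a joint): How far that button is pressed, in m: 0 up, 0.008 fully down (straight down). Spring return: about 2 N to start, 4 N half way, 6 N at the bottom. Counts as pressed from half way (0.004); comes up by itself.
- send_box: Grey box, 74 x 68 mm and 30 mm high on a dark 84 x 76 mm foot, fixed to the table, with the green send button at its middle. Origin: centre of its underside. The two boxes stand side by side left of the tray; green and red change places from start to start.
- send_top (a point): Centre of the top face of the green send button; 50 mm above the table when not pressed; moves with the button. It is 28 mm across and stands 8 mm proud of a round black collar 44 mm wide.
- send (a joint): How far the green button is pressed, in m: 0 up, 0.008 fully down (straight down). Spring return: about 2 N to start, 4 N half way, 6 N at the bottom. Counts as pressed from half way (0.004); comes up by itself.
- cancel_box: Grey box, 74 x 68 mm and 30 mm high on a dark 84 x 76 mm foot, fixed to the table, with the red cancel button at its middle. Origin: centre of its underside. The two boxes stand side by side left of the tray; green and red change places from start to start.
- cancel_top (a point): Centre of the top face of the red cancel button; 50 mm above the table when not pressed; moves with the button. It is 28 mm across and stands 8 mm proud of a round black collar 44 mm wide.
- cancel (a joint): How far the red button is pressed, in m: 0 up, 0.008 fully down (straight down). Spring return: about 2 N to start, 4 N half way, 6 N at the bottom. Counts as pressed from half way (0.004); comes up by itself.
- scissors: Black-handled scissors lying loose in the middle of the table, 84 x 182 x 9 mm. Origin: middle of the underside. A bystander.
- swab_tub: White and green tub of cotton swabs, 75 mm across and 88 mm high, loose, at the back. Origin: centre of its underside. A bystander. Note: in front of it the machine's fixed tape reel overhangs the table, an upright disc facing the robot, centre at about x 0.53, y 0.02, lowest point 0.47 above the table, on an arm from the left: keep arm and wrist clear of it when crossing.
- tape_measure: Grey pocket tape measure, 32 x 65 x 54 mm, loose, beside the machine on the left. Origin: centre of its underside. A bystander.
- dust_brush: Dusting brush with wooden handle, 40 x 164 x 12 mm, lying loose behind the tray. Origin: middle of the underside. A bystander.
- spare_core_s: Small brown cardboard core, 42 mm across and 24 mm high, loose, in the middle of the table. Origin: centre of its underside. A bystander.
Mind the look-alikes: they are no part of the job. What is shaped like the cancel_box but pink is not meant. Leave any pink look-alike of the send_box alone.

How it is judged:
By the outcome, as a careful person would: the job done as asked, in the order asked, and still so for the second after the job is handed in, with the robot touching nothing.
It also fails if it takes over 32 s, if anything falls off the work surface, if the arm or the gripper's body presses on something with over 40 N, if the wrist force passes 120 N, or if a joint passes its speed limit or range.

## Working session

There is one attempt and no reset: what is moved stays moved. The work goes in short steps, Python scripts to look and compute and a shell command to move; the robot and the scene stay as the last step left them, time stands still between calls to the robot, and variables do not carry over. Pictures are saved under pics/ and viewed, at most 10 in all, crops included, and the job is handed in when it is done.

```bash
mkdir -p pics; python3 - <<'E'
from station import sense, vision
import cv2,numpy as np
for n in("top","side"):
    s=vision.snapshot(n); np.savez(f"{n}0.npz",**s); cv2.imwrite(f"pics/{n}0.png",s["image"])
    print(n,s["pose"].round(3).tolist(),s["mtx"].round(1).tolist())
print(sense())
E
```

```text
top [[0.008, -0.994, 0.109, 0.426], [-0.999, -0.011, -0.032, 0.019], [0.033, -0.108, -0.994, 0.905], [0.0, 0.0, 0.0, 1.0]] [[390.0, 0.0, 284.6], [0.0, 390.0, 212.8], [0.0, 0.0, 1.0]]
side [[0.75, -0.264, 0.607, 0.003], [-0.661, -0.329, 0.674, -0.582], [0.022, -0.907, -0.421, 0.421], [0.0, 0.0, 0.0, 1.0]] [[419.6, 0.0, 286.5], [0.0, 419.6, 212.9], [0.0, 0.0, 1.0]]
{'t': 0.1, 'q': array([-1.39850417e+00,  5.28412132e-01,  1.43377962e+00, -3.67378215e-06,
        1.18143004e+00, -1.78469673e-01]), 'qd': array([-0.00072718, -0.00298662, -0.00328056,  0.00129835, -0.00104034,
        0.0008056 ]), 'tau': array([-7.31358159e-04, -4.43306243e+01, -1.78585982e+01, -2.25231847e-04,
        3.92902279e-03,  1.25218841e-05]), 'tcp_pos': array([ 0.21468309, -0.58624032,  0.21490587]), 'tool_rot': array([ 9.84659519e-01,  1.74483819e-01,  1.43506889e-06, -1.01456860e-03]), 'force': array([-0.08182393,  0.05190558, -0.30746288]), 'ft_torque': array([0.02510292, 0.00948499, 0.00046712]), 'gripper_force': 0.0, 'finger_gap': 1.001293464425612}
```

View pics/top0.png

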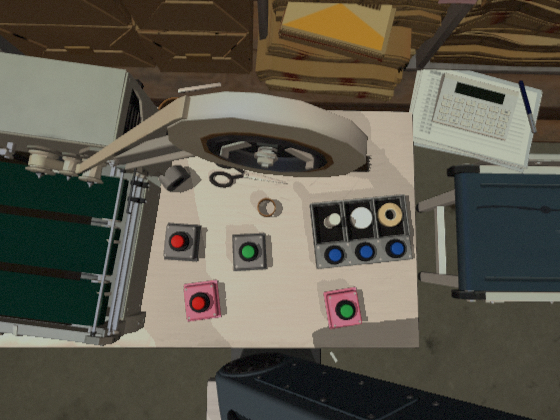

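View pics/side0.png

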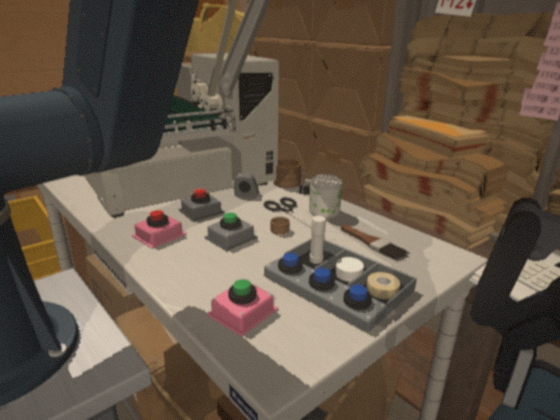

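The top view shows the tray at about (362,231).
- **Bays:** glue stick at (333,220), white wax pot at (361,217), pale-yellow ring at (390,215).
- **Blue buttons:** (335,254), (366,251) and (398,247). The one serving the tape is (398,247), directly in front of the ring.
- **Green buttons:** (249,252) on a grey box and (346,311) on a pink look-alike. The grey one at (249,252) fits.

Next I measure both in the two views and confirm in a crop.

```bash
cat > m.py <<'E'
import cv2,numpy as np
def blobs(s,kind):
    h=cv2.cvtColor(s["image"],cv2.COLOR_BGR2HSV)
    lo,hi={"blue":((105,150,60),(125,255,255)),"green":((50,120,50),(80,255,255)),"red":((0,190,90),(6,255,255)),"yellow":((12,60,120),(32,170,255))}[kind]
    n,_,st,c=cv2.connectedComponentsWithStats(cv2.inRange(h,lo,hi))
    return [(c[i],st[i,4]) for i in range(1,n) if 40<st[i,4]<900]
def cast(s,uv,z):
    d=s["pose"][:3,:3]@np.linalg.inv(s["mtx"])@[*uv,1]; o=s["pose"][:3,3]
    return o+d*(z-o[2])/d[2]
E
python3 - <<'E'
from m import *
for n in("top","side"):
    s=dict(np.load(n+"0.npz"))
    for k,z in(("blue",.042),("green",.05),("red",.05),("yellow",.023)):
        for c,a in blobs(s,k):
            p=cast(s,c,z)
            if not(.2<p[0]<.75 and abs(p[1])<.45):continue
            u,v=c.round().astype(int); r=s["range_z"][v,u]
            q=s["pose"][:3,:3]@np.linalg.inv(s["mtx"])@[u,v,1]*r+s["pose"][:3,3]
            print(n,k,c.round(1),a,"plane",p.round(4),"depth",q.round(3))
s=np.load("top0.npz")["image"];t=np.load("side0.npz")["image"]
cv2.imwrite("pics/crop.png",np.vstack([cv2.resize(s[180:330,150:420],None,fx=2,fy=2),cv2.resize(t[180:330,150:420],None,fx=2,fy=2)])[:600])
E
```

```text
top blue [396.8 248.2] 135 plane [ 0.4443 -0.2596  0.042 ] depth [ 0.445 -0.259  0.046]
top blue [365.9 251.4] 131 plane [ 0.4367 -0.1903  0.042 ] depth [ 0.437 -0.189  0.048]
top blue [334.6 254.6] 126 plane [ 0.4289 -0.1206  0.042 ] depth [ 0.428 -0.121  0.047]
top green [247.7 251.3] 135 plane [0.4345 0.0707 0.05  ] depth [0.435 0.07  0.054]
top green [346.1 310.6] 144 plane [ 0.3091 -0.1434  0.05  ] depth [ 0.309 -0.142  0.057]
top red [176.8 241. ] 124 plane [0.4555 0.2245 0.05  ] depth [0.455 0.223 0.054]
top red [197.7 302.9] 133 plane [0.324  0.1752 0.05  ] depth [0.324 0.174 0.054]
top yellow [389.6 214.2] 329 plane [ 0.5223 -0.251   0.023 ] depth [ 0.525 -0.257  0.007]
side blue [322.2 272.3] 76 plane [ 0.4411 -0.1863  0.042 ] depth [ 0.434 -0.192  0.048]
side blue [358.  289.7] 103 plane [ 0.4487 -0.2559  0.042 ] depth [ 0.442 -0.261  0.047]
side green [229.5 216.1] 44 plane [0.4358 0.0741 0.05  ] depth [0.429 0.062 0.057]
side green [241.6 284.8] 105 plane [ 0.3113 -0.1403  0.05  ] depth [ 0.307 -0.148  0.056]
side yellow [277.6 220.4] 51 plane [0.5359 0.0391 0.023 ] depth [0.547 0.051 0.016]
side yellow [365.  234.2] 100 plane [ 0.6336 -0.1225  0.023 ] depth [ 0.65  -0.111  0.013]
side yellow [382.5 283. ] 518 plane [ 0.5176 -0.2536  0.023 ] depth [ 0.534 -0.244  0.011]
```

View pics/crop.png

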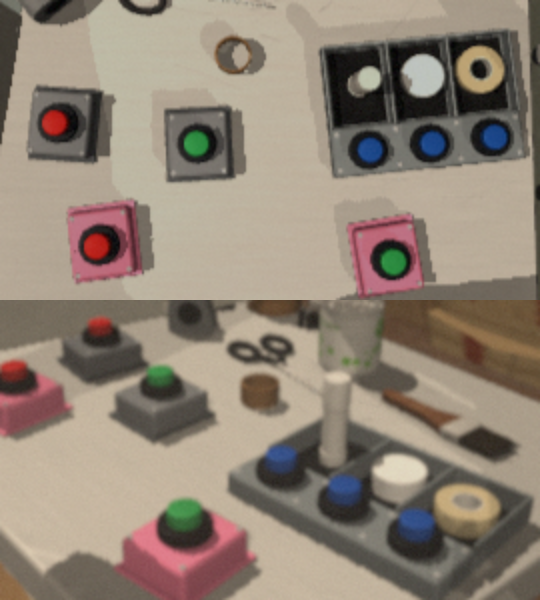

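The crop confirms the target: the ring lies in the right bay with the blue button right in front of it, at (0.4445, -0.259). Green on the grey box is at (0.4345, 0.071). The two views agree within about 4 mm, and the spacing is 70 mm as given. I'll shut the gripper and move above the blue button.

```bash
python3 -m crank '[{"dp":[0.55,0.78,0],"angular":[0,0,0]},{"dp":[0.55,0.78,0],"angular":[0,0,0]},{"dp":[0.55,0.78,0],"angular":[0,0,0]},{"dp":[0.55,0.78,0],"angular":[0,0,0]},{"dp":[0.55,0.78,0],"angular":[0,0,0]},{"dp":[0.55,0.78,0],"angular":[0,0,0]},{"dp":[0.55,0.78,0],"angular":[0,0,0]},{"dp":[0.55,0.78,0],"angular":[0,0,0]},{"dp":[0.55,0.78,0],"angular":[0,0,0]},{"dp":[0.55,0.78,0],"angular":[0,0,0]},{"dp":[0.55,0.78,0],"angular":[0,0,0]},{"dp":[0.55,0.78,0],"angular":[0,0,0]},{"dp":[0.55,0.78,0],"angular":[0,0,0]},{"dp":[0.51,0.78,0],"angular":[0,0,0]},{"dp":[0,0,0],"angular":[0,0,0]},{"dp":[0,0,0],"angular":[0,0,0]}]' 1 20
```

```text
t: 1.7
tcp_pos: [0.4446, -0.2589, 0.2156]
tool_rot: [0.985, 0.175, -0.0, -0.0]
force: [0.7, -0.2, 0.7]
finger_gap: -0.004
gripper_force: 0.0
```

```bash
python3 -m crank '[{"dp":[0,0,-0.8],"angular":[0,0,0]},{"dp":[0,0,-0.8],"angular":[0,0,0]},{"dp":[0,0,-0.8],"angular":[0,0,0]},{"dp":[0,0,-0.8],"angular":[0,0,0]},{"dp":[0,0,-0.8],"angular":[0,0,0]},{"dp":[0,0,-0.4],"angular":[0,0,0]},{"dp":[0,0,-0.2],"angular":[0,0,0]},{"dp":[0,0,0],"angular":[0,0,0]},{"dp":[0,0,0],"angular":[0,0,0]}]'
python3 - <<'E'
from station import vision
import cv2
s=vision.snapshot("side")["image"]
cv2.imwrite("pics/s1.png",cv2.resize(s[150:350,220:450],None,fx=2.6,fy=2.6))
E
```

```text
t: 2.6
tcp_pos: [0.445, -0.26, 0.0785]
tool_rot: [0.985, 0.174, 0.0, 0.001]
force: [-0.3, -0.4, 0.3]
finger_gap: -0.005
gripper_force: 0.0
```

View pics/s1.png

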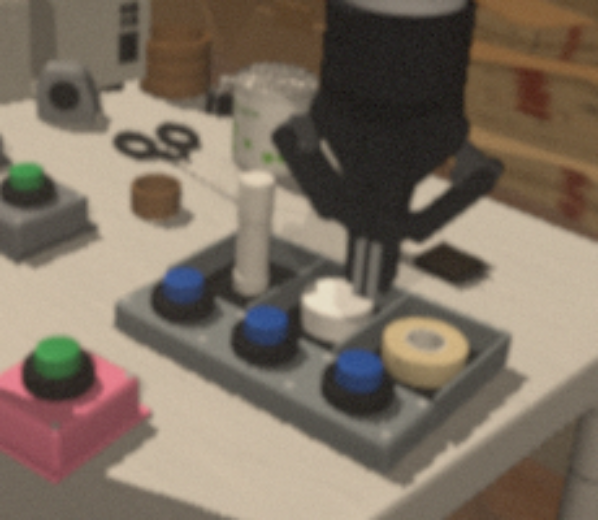

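The fingertips (crop ~(370,290), full ~(362,262)) seem higher above or further behind the button than expected. I'll check the tip position numerically before pressing.

```bash
python3 - <<'E'
from m import *
from station import vision,sense
st=sense();print(st["tcp_pos"],st["tool_rot"])
for n in("side","top"):
    s=vision.snapshot(n); np.savez(n+"1.npz",**s)
    T=np.linalg.inv(s["pose"])
    for p in([.445,-.26,.0615],[.445,-.26,.0785],[.4445,-.259,.042]):
        c=s["mtx"]@(T@[*p,1])[:3]; print(n,p,(c[:2]/c[2]).round(1))
s=dict(np.load("side1.npz"))
for v in range(240,292,4):
    r=[]
    for u in(352,356,360,364,368):
        q=s["pose"][:3,:3]@np.linalg.inv(s["mtx"])@[u,v,1]*s["range_z"][v,u]+s["pose"][:3,3]; r.append(q.round(3).tolist())
    print(v,r)
t=np.load("top1.npz")["image"]
cv2.imwrite("pics/t1.png",cv2.resize(t[180:340,280:440],None,fx=3.5,fy=3.5))
E
```

```text
[ 0.44514967 -0.25998046  0.07873217] [9.84666213e-01 1.74445971e-01 6.09361828e-04 8.24811570e-04]
side [0.445, -0.26, 0.0615] [359.7 281.1]
side [0.445, -0.26, 0.0785] [360.8 271.6]
side [0.4445, -0.259, 0.042] [357.8 291.6]
top [0.445, -0.26, 0.0615] [399.8 247.7]
top [0.445, -0.26, 0.0785] [402.4 247.5]
top [0.4445, -0.259, 0.042] [396.5 248.1]
240 [[0.624, -0.098, 0.002], [0.431, -0.256, 0.136], [0.437, -0.258, 0.134], [0.436, -0.266, 0.138], [0.436, -0.272, 0.141]]
244 [[0.614, -0.107, 0.0], [0.436, -0.253, 0.126], [0.435, -0.26, 0.129], [0.436, -0.267, 0.132], [0.441, -0.27, 0.131]]
248 [[0.6, -0.119, 0.001], [0.436, -0.253, 0.119], [0.435, -0.261, 0.123], [0.436, -0.267, 0.126], [0.441, -0.271, 0.125]]
252 [[0.435, -0.248, 0.11], [0.432, -0.257, 0.116], [0.434, -0.262, 0.117], [0.436, -0.268, 0.119], [0.443, -0.27, 0.118]]
256 [[0.553, -0.158, 0.018], [0.434, -0.257, 0.108], [0.435, -0.263, 0.111], [0.436, -0.269, 0.113], [0.441, -0.272, 0.112]]
260 [[0.526, -0.179, 0.029], [0.432, -0.258, 0.103], [0.435, -0.264, 0.105], [0.438, -0.268, 0.105], [0.444, -0.271, 0.104]]
264 [[0
[... 157 characters left out ...]
.2, 0.028], [0.518, -0.204, 0.028], [0.551, -0.189, 0.007], [0.529, -0.213, 0.028]]
272 [[0.501, -0.201, 0.025], [0.506, -0.205, 0.025], [0.515, -0.207, 0.022], [0.514, -0.217, 0.028], [0.527, -0.215, 0.022]]
276 [[0.5, -0.203, 0.019], [0.508, -0.205, 0.016], [0.501, -0.218, 0.026], [0.515, -0.217, 0.019], [0.513, -0.226, 0.025]]
280 [[0.479, -0.219, 0.027], [0.49, -0.219, 0.023], [0.501, -0.22, 0.019], [0.516, -0.217, 0.011], [0.504, -0.234, 0.024]]
284 [[0.478, -0.221, 0.021], [0.452, -0.248, 0.047], [0.504, -0.218, 0.008], [0.511, -0.222, 0.007], [0.499, -0.238, 0.021]]
288 [[0.44, -0.251, 0.046], [0.444, -0.255, 0.046], [0.448, -0.26, 0.048], [0.454, -0.263, 0.047], [0.5, -0.239, 0.013]]
```

View pics/t1.png

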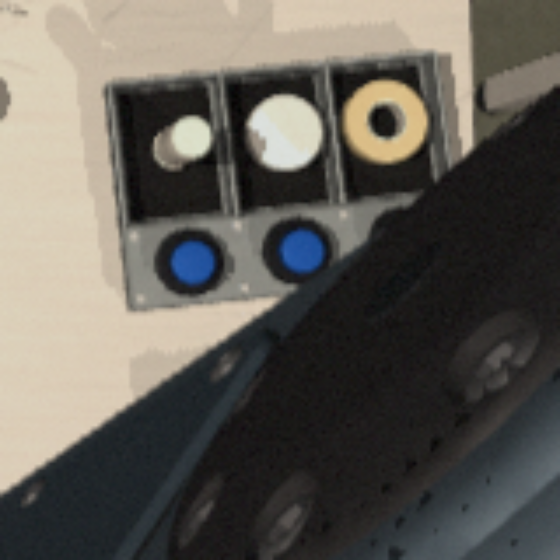

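The measured fingertips are at z ≈ 0.095, about 33 mm above where the stated geometry puts them. They are laterally right (column 361 against 361 expected). I'll go down in small steps and watch force and image.

```bash
python3 -m crank '[{"dp":[0,0,-0.2],"angular":[0,0,0]},{"dp":[0,0,-0.2],"angular":[0,0,0]},{"dp":[0,0,-0.1],"angular":[0,0,0]},{"dp":[0,0,0],"angular":[0,0,0]},{"dp":[0,0,0],"angular":[0,0,0]}]'
cat >> m.py <<'E'
def tip(u0,u1,v0,v1,ylim=None):
    from station import vision
    s=vision.snapshot("side"); v,u=np.mgrid[v0:v1,u0:u1]; r=s["range_z"][v0:v1,u0:u1]
    P=np.einsum("ij,jhw->hwi",s["pose"][:3,:3]@np.linalg.inv(s["mtx"]),np.stack([u,v,np.ones_like(u)]).astype(float))*r[...,None]+s["pose"][:3,3]
    return s,P
E
python3 - <<'E'
from m import *
s,P=tip(345,376,230,300)
m=(abs(P[...,0]-.442)<.015)&(abs(P[...,1]+.262)<.017)
for v in range(0,70,3):
    if m[v].any(): print(230+v,m[v].sum(),np.median(P[v][m[v]],0).round(3))
E
```

```text
t: 3.25
tcp_pos: [0.4445, -0.2592, 0.0625]
tool_rot: [0.985, 0.175, -0.0, -0.0]
force: [0.2, 0.2, -0.4]
finger_gap: 0.002
gripper_force: 0.0
230 17 [ 0.434 -0.269  0.157]
233 19 [ 0.434 -0.271  0.151]
236 21 [ 0.432 -0.269  0.144]
239 24 [ 0.433 -0.258  0.138]
242 25 [ 0.435 -0.267  0.133]
245 25 [ 0.436 -0.266  0.131]
248 22 [ 0.436 -0.266  0.125]
251 21 [ 0.435 -0.267  0.121]
254 21 [ 0.436 -0.266  0.114]
257 20 [ 0.435 -0.266  0.109]
260 21 [ 0.436 -0.265  0.104]
263 20 [ 0.435 -0.265  0.099]
266 19 [ 0.435 -0.265  0.094]
269 14 [ 0.436 -0.266  0.089]
272 9 [ 0.436 -0.265  0.084]
284 6 [ 0.454 -0.248  0.046]
287 16 [ 0.447 -0.256  0.047]
290 18 [ 0.441 -0.261  0.047]
293 20 [ 0.436 -0.264  0.046]
296 24 [ 0.434 -0.265  0.039]
299 22 [ 0.438 -0.27   0.036]
```

```bash
python3 -m crank '[{"dp":[0,0,-0.2],"angular":[0,0,0]},{"dp":[0,0,-0.2],"angular":[0,0,0]},{"dp":[0,0,-0.2],"angular":[0,0,0]},{"dp":[0,0,-0.1],"angular":[0,0,0]},{"dp":[0,0,0],"angular":[0,0,0]},{"dp":[0,0,0],"angular":[0,0,0]}]'
python3 - <<'E'
from m import *
s,P=tip(345,376,230,310)
m=(abs(P[...,0]-.442)<.015)&(abs(P[...,1]+.262)<.017)
for v in range(30,80,2):
    if m[v].any(): print(230+v,m[v].sum(),np.median(P[v][m[v]],0).round(3))
cv2.imwrite("pics/s2.png",cv2.resize(s["image"][200:330,270:440],None,fx=4,fy=4))
E
```

```text
t: 3.9
tcp_pos: [0.4446, -0.2593, 0.0417]
tool_rot: [0.985, 0.174, -0.0, -0.0]
force: [-0.2, -0.3, -0.0]
finger_gap: -0.002
gripper_force: 0.0
260 23 [ 0.436 -0.264  0.104]
262 22 [ 0.435 -0.267  0.103]
264 22 [ 0.436 -0.266  0.099]
266 21 [ 0.435 -0.265  0.093]
268 21 [ 0.435 -0.265  0.09 ]
270 21 [ 0.435 -0.266  0.087]
272 20 [ 0.436 -0.265  0.083]
274 20 [ 0.435 -0.265  0.08 ]
276 20 [ 0.436 -0.264  0.076]
278 19 [ 0.435 -0.265  0.073]
280 14 [ 0.437 -0.265  0.07 ]
282 13 [ 0.436 -0.265  0.066]
284 8 [ 0.435 -0.265  0.063]
286 13 [ 0.448 -0.253  0.047]
288 17 [ 0.444 -0.257  0.048]
290 18 [ 0.44  -0.26   0.047]
292 18 [ 0.438 -0.263  0.047]
294 22 [ 0.435 -0.264  0.044]
296 24 [ 0.435 -0.265  0.04 ]
298 24 [ 0.437 -0.269  0.036]
300 20 [ 0.439 -0.27   0.035]
302 15 [ 0.434 -0.274  0.036]
304 15 [ 0.434 -0.275  0.033]
306 13 [ 0.433 -0.276  0.03 ]
308 13 [ 0.432 -0.276  0.026]
```

View pics/s2.png

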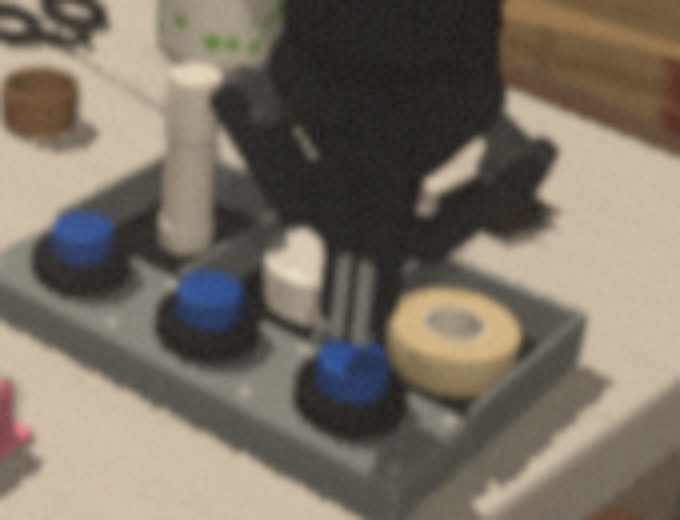

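The tips are centred over the blue button (crop (355,350)), about 14 mm above it, and clear of the tape and wax pot. I'll continue down.

```bash
python3 -m crank '[{"dp":[0,0,-0.12],"angular":[0,0,0]},{"dp":[0,0,-0.12],"angular":[0,0,0]},{"dp":[0,0,-0.12],"angular":[0,0,0]},{"dp":[0,0,-0.04],"angular":[0,0,0]},{"dp":[0,0,0],"angular":[0,0,0]},{"dp":[0,0,0],"angular":[0,0,0]}]'; python3 -m crank '[{"dp":[0,0,-0.06],"angular":[0,0,0]},{"dp":[0,0,-0.04],"angular":[0,0,0]},{"dp":[0,0,0],"angular":[0,0,0]}]'
```

```text
t: 4.55
tcp_pos: [0.4446, -0.2593, 0.0299]
tool_rot: [0.985, 0.174, 0.0, -0.0]
force: [0.0, 0.9, 1.3]
finger_gap: -0.0
gripper_force: 1.0
t: 4.85
tcp_pos: [0.4446, -0.2593, 0.0268]
tool_rot: [0.985, 0.175, 0.0, 0.0]
force: [-0.7, 0.2, 3.7]
finger_gap: -0.001
gripper_force: 1.8
```

Contact was at TCP z ≈ 0.030, and the force is rising as the spring should. I'll press about 3 mm further.

```bash
python3 -m crank '[{"dp":[0,0,-0.06],"angular":[0,0,0]},{"dp":[0,0,-0.04],"angular":[0,0,0]},{"dp":[0,0,0],"angular":[0,0,0]},{"dp":[0,0,0],"angular":[0,0,0]}]'; python3 -c "
from station import sense
for i in range(1): print(sense()['force'])
from m import *
s,P=tip(345,376,230,310)
for c,a in blobs(s,'blue'): print(c,a)"
```

```text
t: 5.25
tcp_pos: [0.4446, -0.2593, 0.0239]
tool_rot: [0.985, 0.175, -0.0, -0.0]
force: [0.2, 0.1, 5.0]
finger_gap: 0.001
gripper_force: 2.6
[0.16838623 0.07463013 4.98519393]
[290.34042553 256.70212766] 47
[322.05208333 272.46875   ] 96
```

It reads 5.0 N, which is about 6 mm down, so the button is pressed. I'll lift, cross low and slightly nearer the robot to stay clear of the reel, and come above the green button.

```bash
python3 -m crank '[{"dp":[0,0,0.2],"angular":[0,0,0]},{"dp":[0,0,0.5],"angular":[0,0,0]},{"dp":[0,0,0.9],"angular":[0,0,0]},{"dp":[0,0,0.9],"angular":[0,0,0]},{"dp":[0,0,0.5],"angular":[0,0,0]},{"dp":[0,0,0.3],"angular":[0,0,0]},{"dp":[-0.4,0.4,0],"angular":[0,0,0]},{"dp":[-0.4,0.8,0],"angular":[0,0,0]},{"dp":[-0.35,0.8,0],"angular":[0,0,0]},{"dp":[0,0.8,0],"angular":[0,0,0]},{"dp":[0,0.8,0],"angular":[0,0,0]},{"dp":[0,0.8,0],"angular":[0,0,0]},{"dp":[0,0,0],"angular":[0,0,0]}]'
python3 -m crank '[{"dp":[0,0.8,0],"angular":[0,0,0]},{"dp":[0,0.8,0],"angular":[0,0,0]},{"dp":[0,0.8,0],"angular":[0,0,0]},{"dp":[0,0.8,0],"angular":[0,0,0]},{"dp":[0,0.8,0],"angular":[0,0,0]},{"dp":[0.2,0.8,0],"angular":[0,0,0]},{"dp":[0.3,0.8,0],"angular":[0,0,0]},{"dp":[0.31,0.8,0],"angular":[0,0,0]},{"dp":[0,0.21,0],"angular":[0,0,0]},{"dp":[0,0,0],"angular":[0,0,0]},{"dp":[0,0,0],"angular":[0,0,0]}]'
python3 - <<'E'
from m import *
s,P=tip(190,290,130,260)
cv2.imwrite("pics/s3.png",cv2.resize(s["image"],None,fx=1.4,fy=1.4))
for c,a in blobs(s,'green')+blobs(s,'blue'): print(c.round(1),a)
m=(abs(P[...,0]-.432)<.02)&(abs(P[...,1]-.069)<.02)
for v in range(0,130,4):
    if m[v].any(): print(130+v,m[v].sum(),np.median(P[v][m[v]],0).round(3))
E
```

```text
t: 6.6
tcp_pos: [0.4082, -0.1242, 0.1223]
tool_rot: [0.984, 0.176, -0.002, -0.002]
force: [0.0, 0.3, -0.5]
finger_gap: 0.002
gripper_force: 0.0
t: 7.7
tcp_pos: [0.434, 0.0703, 0.1226]
tool_rot: [0.985, 0.174, -0.001, 0.0]
force: [0.8, -0.0, -0.2]
finger_gap: 0.002
gripper_force: 0.0
[229.4 216.2] 44
[241.7 284.7] 103
130 14 [0.42  0.07  0.232]
134 15 [0.421 0.07  0.225]
138 19 [0.422 0.069 0.217]
142 23 [0.423 0.059 0.209]
146 20 [0.424 0.063 0.2  ]
150 20 [0.425 0.071 0.193]
154 15 [0.426 0.063 0.187]
158 16 [0.427 0.061 0.178]
162 16 [0.428 0.062 0.17 ]
166 15 [0.429 0.062 0.162]
170 15 [0.431 0.062 0.153]
174 12 [0.426 0.065 0.146]
214 13 [0.436 0.072 0.056]
218 18 [0.427 0.065 0.052]
222 21 [0.428 0.062 0.044]
226 26 [0.424 0.054 0.037]
230 8 [0.419 0.054 0.031]
```

View pics/s3.png

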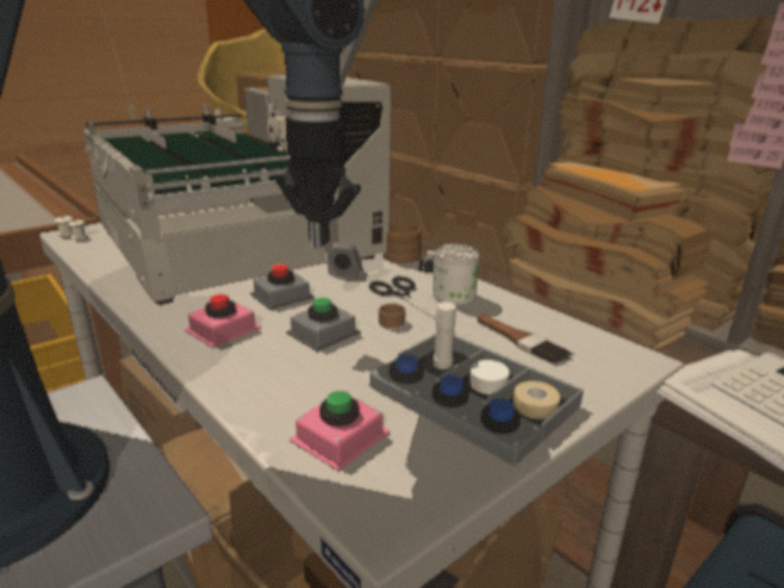

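The tip (image ~(318,240)) is above the green button on the grey box (322,310). All the blue buttons are up and everything else is undisturbed. I'll descend to just above contact, which I expect at TCP z ≈ 0.038.

```bash
python3 -m crank '[{"dp":[0,0,-0.6],"angular":[0,0,0]},{"dp":[0,0,-0.7],"angular":[0,0,0]},{"dp":[0,0,-0.6],"angular":[0,0,0]},{"dp":[0,0,-0.4],"angular":[0,0,0]},{"dp":[0,0,-0.2],"angular":[0,0,0]},{"dp":[0,0,0],"angular":[0,0,0]},{"dp":[0,0,0],"angular":[0,0,0]}]'
python3 - <<'E'
from m import *
s,P=tip(200,280,160,240)
cv2.imwrite("pics/s4.png",cv2.resize(s["image"][150:260,170:300],None,fx=5,fy=5))
E
```

```text
t: 8.45
tcp_pos: [0.4346, 0.0705, 0.0481]
tool_rot: [0.985, 0.174, 0.0, 0.0]
force: [0.2, -0.1, 0.4]
finger_gap: 0.005
gripper_force: 0.0
```

View pics/s4.png

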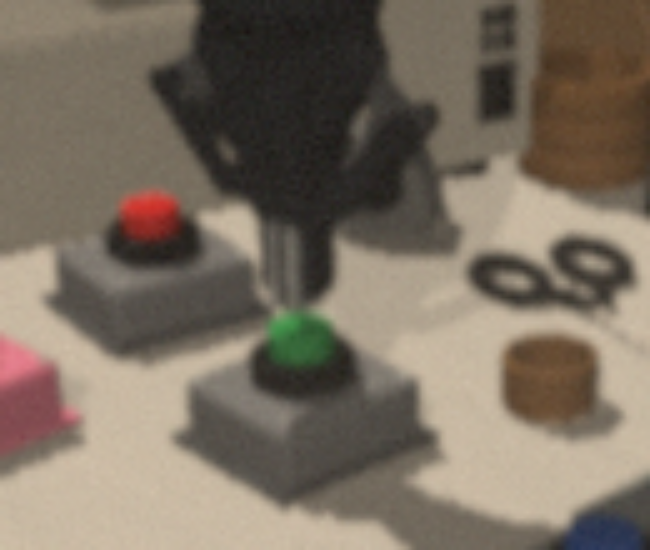

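The tips (crop (295,300)) are centred over the green button (300,335), just above it. Pressing.

```bash
python3 -m crank '[{"dp":[0,0,-0.12],"angular":[0,0,0]},{"dp":[0,0,-0.12],"angular":[0,0,0]},{"dp":[0,0,-0.1],"angular":[0,0,0]},{"dp":[0,0,-0.06],"angular":[0,0,0]},{"dp":[0,0,0],"angular":[0,0,0]},{"dp":[0,0,0],"angular":[0,0,0]}]'
```

```text
t: 9.1
tcp_pos: [0.4346, 0.071, 0.0359]
tool_rot: [0.985, 0.175, 0.0, 0.0]
force: [1.1, -0.2, 2.5]
finger_gap: -0.002
gripper_force: 1.5
```

```bash
python3 -m crank '[{"dp":[0,0,-0.08],"angular":[0,0,0]},{"dp":[0,0,-0.06],"angular":[0,0,0]},{"dp":[0,0,0],"angular":[0,0,0]},{"dp":[0,0,0],"angular":[0,0,0]}]'
```

```text
t: 9.5
tcp_pos: [0.4346, 0.071, 0.0317]
tool_rot: [0.985, 0.174, 0.0, 0.0]
force: [0.7, -1.0, 5.3]
finger_gap: -0.003
gripper_force: 2.6
```

It reads 5.3 N, about 6 mm down, so the button is pressed. I'll draw back.

```bash
python3 -m crank '[{"dp":[0,0,0.2],"angular":[0,0,0]},{"dp":[0,0,0.5],"angular":[0,0,0]},{"dp":[0,0,0.9],"angular":[0,0,0]},{"dp":[0,0,0.8],"angular":[0,0,0]},{"dp":[0,0,0.4],"angular":[0,0,0]},{"dp":[0,0,0],"angular":[0,0,0]},{"dp":[0,0,0],"angular":[0,0,0]},{"dp":[0,0,0],"angular":[0,0,0]}]'
python3 - <<'E'
from m import *
a=dict(np.load("side0.npz")); s,_=tip(0,10,0,10)
for k in("green","blue","yellow"):
    print(k,[(c.round(1).tolist(),int(n)) for c,n in blobs(a,k) if c[1]>200],[(c.round(1).tolist(),int(n)) for c,n in blobs(s,k) if c[1]>200])
cv2.imwrite("pics/s5.png",s["image"])
E
```

```text
t: 10.3
tcp_pos: [0.4336, 0.071, 0.1148]
tool_rot: [0.985, 0.174, -0.001, -0.0]
force: [0.0, -0.9, 0.1]
finger_gap: -0.002
gripper_force: 0.0
green [([229.5, 216.1], 44), ([241.6, 284.8], 105)] [([229.5, 216.0], 42), ([241.8, 284.7], 104)]
blue [([322.2, 272.3], 76), ([358.0, 289.7], 103)] []
yellow [([424.6, 208.8], 758), ([36.3, 202.2], 72), ([491.5, 206.5], 206), ([277.6, 220.4], 51), ([365.0, 234.2], 100), ([481.3, 232.9], 113), ([477.9, 242.3], 54), ([106.7, 273.5], 360), ([48.4, 274.8], 60), ([382.5, 283.0], 518)] [([425.2, 208.9], 793), ([36.0, 200.6], 96), ([491.5, 206.6], 223), ([277.7, 220.4], 51), ([363.6, 234.1], 163), ([481.1, 233.2], 131), ([478.7, 241.9], 59), ([106.6, 273.4], 363), ([48.1, 274.9], 64), ([382.9, 284.0], 580)]
```

View pics/s5.png

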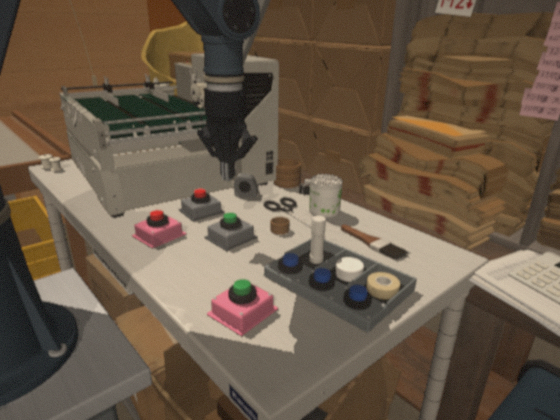

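The green button is back up at (230,217) and the blue ones are up, only shaded by the arm. The tape at (383,284) and the other things stand where they were. Handing in.

```bash
python3 -c "from station import order; print(order.sign_off())"
```

```text
the job is handed in; nothing more can be done
None
```

I pressed the blue call button in front of the clear tape (right bay, about 5.0 N), then the green send button on the grey box (about 5.3 N), drew back so both came up, and handed in at about 10 s; nothing else on the table looked moved in the last picture.

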